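Set up the aroma-oil labelling bench

ROBOT

A 6-joint arm with a two-finger parallel gripper is mounted at the origin on the work surface. World frame = base frame: x ahead of the robot, y to its left, z up, the work surface at z = 0. Lengths are in m, angles in rad, forces in N, time in s.
With the tool pointing down it reaches from about 0.25 to 0.85 m from the base axis. Payload 12.5 kg.
Tool frame: the origin (TCP) lies midway between the tips of the shut fingers; the grasp point (between the pads) lies 19 mm behind it; z points along the fingers, y is the direction in which the jaws open and shut (so a half turn about z gives the same grasp; the last joint's range is limited). The gripper opens to 93 mm and grips with 3 to 60 N. Pads are 15 mm wide; open, the fingers measure 128 mm over their backs; the gripper's body (75 mm by 188 mm) begins 65 mm behind the grasp point.
Start: joints at [-1.4, 0.351, 1.652, -0, 1.139, -0.085], TCP at [0.139, -0.532, 0.219] pointing down, gripper open.
Joint ranges: [-2.75, 2.75], [-0.79, 2.1], [0.01, 2.65], [-1.57, 4.71], [0.07, 3.14], [-2.87, 2.87]. Speed limits (rad/s): [2.22, 2.22, 2.79, 3.14, 3.14, 3.14].

INTERFACE

Orientations are given as a rotation vector (axis times angle).
In Python, from rig import env gives the robot as it stands.
- The arm moves only by the tool move_arm, never from a script. Its argument "moves" is a list of rows, each a list of 5 numbers: the shift along the world's x, y, z in m, then the turn about the world's z in rad, then the gripper's target within -1 to 1 (fully open at 1, half-way at 0, shut at -1). In form: [[x, y, z, twist, grip], ...]. A call has 1 to 8 rows; each row shifts and turns the commanded pose from where the row before left it; what a row does not reach is not made up. A row lasts 1/10 s, in which the tool goes at most 50 mm and 8.59 degrees, less where a joint would pass 70% of its speed; a pose out of reach is approached as far as the arm can. A call with a gripper value outside its range is refused whole. The fingers move at their own pace and stop on an object; "force" is the grip in N (left out, the last holds). Time passes only in rows, so rows that do not move let the fingers close. It gives the time, the measured TCP pose, the force and the opening at its end, in the units of the state.
- env.state(): the state, without advancing time (a new reading comes with each control period).
- env.snapshot(name): name is "scene" or "top" or "wrist"; returns the picture (400x640x3 uint8, blue, green, red); there is no depth.
- env.camera_params(name): a dict with "vfov" (degrees; the focal length in pixels is half the picture's height over the tangent of half this angle, whatever the lens; pixels are square), "cx", "cy" (the principal point, pixels), "world_from_camera" (4x4, takes a point from camera to world coordinates); the wrist camera has in their place "tool_from_camera" (4x4, takes a point from camera to tool coordinates, whose origin is the TCP and whose axes are the flange's). Camera axes: x right, y up, looking along -z (the intrinsics and any distortion apply to the point x, -y, -z); pixel columns grow to the right and rows downward; lengths in m; the calibration is good to about 2 mm. A picture is of the moment at which its call begins: read the wrist's pose just before it. camera_params takes no time and is no camera call.
- env.hand_in(): hands the job in, once; it reports no verdict.
Trained networks look in the newest picture that a camera, given by its name, has taken for a name from the list of things; names that differ only in an ending like _2 or _b are one class to them, and where a whole thing is asked for, a point or a joint stands for the part that bears it (a point fixed in the world has none). Each returns a list of dicts, best first, with "confidence" (0 to 1); they miss things now and then, are a little off and sometimes report something else, mostly with a low value. They report only what shows in the picture. A call takes as long as a camera call.
- env.look_for(camera, name): "at" ([x, y, z] in m, in the coordinates of the camera as it stood for that picture, good to about 4 mm: the middle of the surface that is visible of it).
- env.outline_of(camera, name): "region" (400x640 bool, what is visible of it).
- env.tip_of(camera, name): "at" ([x, y, z] in m, in the coordinates of the camera as it stood for that picture, good to about 4 mm: a listed point, or the origin of a listed thing).
The state is a dict: "clock": time; "joints": joint angles; "dq": joint speeds; "joint_efforts": joint torques, N m; "tool_pos": TCP position; "eef_rot": TCP orientation; "wrist_force": force on the tool from outside, world axes, zero at the start; "ft_torque": the same for the moment, N m; "width": opening from 0.0 (shut) to 1.0 (fully open).
Only numpy, scipy, OpenCV 4.12 (cv2) and the standard library are available. Lean on these libraries where they do the work, as an engineer would, in place of code of your own. Each camera call takes 0.05 s, during which the arm holds its last target. There are 200 camera calls.

TASK

Get the bench ready for me to put a sticker on the bare blue bottle: first lay it gently on its side in the sloping cradle, foot down against the end stop and white cap at the raised end, and let go of it. Then turn the tin carousel until the tin with the orange dot is at the red pointer, and keep hold of the carousel so it stays still while I open the tin; finish while still holding it, and leave the other things on the bench where they are.

Things in the scene. Friction and masses are not known exactly. Their poses are not given: they have to be found in the camera images.
- bottle: Loose dark-blue glass bottle with a white cap, standing upright at the start, empty, about 110 g, no label. Origin at the centre of its foot, z axis along the bottle from foot to cap. Body 42 mm diameter from 0 to 78 mm, then a shoulder; cap 32 mm diameter from 88 to 116 mm (the top). Centre of mass about 50 mm above the foot.
- bottle_cap (a point): Point on the bottle's axis inside the cap, 102 mm from the foot; a good place to grip.
- cradle: Fixed grey V-trough on a plywood foot (100 x 70 mm). Origin: centre of its underside; x axis: horizontal heading from the low end to the raised end. The trough rises 20 degrees along x, is 66 mm long, open above; walls end 3 mm below the seated bottle's axis, at most 66 mm above the bench. A 6 mm end stop closes the low end, 6 mm higher than the axis. Bottle's shoulder and cap stick out past the raised end.
- cradle_foot (a point): Where the centre of the bottle's foot is when it is fully seated: on the trough's axis at the face of the end stop, 46 mm above the bench.
- cradle_cap (a point): Where the point bottle_cap is when the bottle is fully seated: 102 mm up the slope from cradle_foot, 81 mm above the bench. The line cradle_foot to cradle_cap is the axis of the seated bottle.
- carousel_base: Fixed black base of the carousel (disc 190 mm diameter). Origin at the centre of its underside, on the vertical turning axis. A flat tongue with a red pointer runs from the disc along its x axis.
- pointer (a point): Tip of the red pointer on the base, 160 mm from the turning axis along the base's x axis, 14 mm above the bench. The orange-dot tin must stand on the straight line from the turning axis to this point, on the pointer's side.
- carousel: Turning deck: wooden disc 244 mm wide, top 28 mm above the bench, six turquoise-lidded tins (54 mm wide, tops at 84 mm) fixed to it, 86 mm from the axis. Turns freely both ways without end (friction 0.03 N m), stays where left. Origin on the turning axis at bench height; x axis points to the orange-dot tin. Central black bar handle, 66 mm long along x, 14 mm thick, 117 to 153 mm above the bench.
- handle (a point): Centre of the black bar handle, on the turning axis, 135 mm above the bench.
- orange_tin (a point): Centre of the lid of the tin marked with the orange dot, 84.5 mm above the bench, 86 mm from the turning axis.
- tin_spare: Bystander: loose low aluminium tin with a turquoise lid, 62 mm diameter, 44 mm tall. Origin at the centre of its underside. Leave alone.
- vial: Bystander: small brown vial with a white cap, 30 mm diameter, 62 mm tall. Origin at the centre of its underside. Leave alone.
- cream_pot: Bystander: white pot with a lilac lid, 58 mm diameter, 40 mm tall. Origin at the centre of its underside. Leave alone.

How it is judged:
By the outcome, as a careful person would: the job done as asked, in the order asked, and still so for the second after the job is handed in, while the arm keeps its last pose, push and grip.
It also fails if it takes over 48 s, if anything falls off the work surface, if the arm or the gripper's body presses on something with over 40 N, if the wrist force passes 120 N, or if a joint passes its speed limit or range.

## Working session

There is one attempt and no reset: what is moved stays moved. The work goes in short steps, Python scripts to look and compute and a tool call to move; the robot and the scene stay as the last step left them, time stands still between calls to the robot, and variables do not carry over. Pictures are saved under pics/ and viewed, about 8 in all and at most 12, crops included, and the job is handed in when it is done.

Besides the shell and the picture viewer there is one more tool, called after "Call:" by a JSON object that holds its "fn" and its "kwargs". move_arm: Moves the arm, as the interface text tells. Its arguments: {"type":"object","properties":{"moves":{"type":"array"},"force":{"type":"number"}},"required":["moves"]}

```bash
ls; mkdir -p pics; cat > h.py <<'E'
import numpy as np, cv2
from rig import env
from scipy.spatial.transform import Rotation as R
def W(cam):
    p=env.camera_params(cam)
    if 'world_from_camera' in p: return np.array(p['world_from_camera'])
    s=env.state(); T=np.eye(4); T[:3,:3]=R.from_rotvec(s['eef_rot']).as_matrix(); T[:3,3]=s['tool_pos']
    return T@np.array(p['tool_from_camera'])
def w(T,a): return (T@np.r_[a,1])[:3]
E
python3 - <<'E'
from h import *
for c in ['scene','top']:
    im=env.snapshot(c); cv2.imwrite(f'pics/{c}0.png',im); T=W(c)
    for n in ['bottle','bottle_cap','cradle','cradle_foot','cradle_cap','carousel_base','pointer','carousel','handle','orange_tin','tin_spare','vial','cream_pot']:
        r=env.tip_of(c,n)
        print(c,n,[(np.round(w(T,d['at']),3).tolist(),round(d['confidence'],2)) for d in r[:2]])
s=env.state(); print(s['clock'],s['tool_pos'],s['eef_rot'],s['width'],{k:v for k,v in env.camera_params('wrist').items()})
E
```

```text
pics
scene bottle [([0.477, 0.119, -0.007], 0.71)]
scene bottle_cap [([0.478, 0.117, 0.1], 0.66)]
scene cradle [([0.478, 0.252, -0.004], 0.8)]
scene cradle_foot []
scene cradle_cap []
scene carousel_base [([0.534, -0.207, -0.003], 0.65)]
scene pointer [([0.692, -0.246, 0.011], 0.84)]
scene carousel [([0.534, -0.207, -0.001], 0.65), ([0.581, -0.279, 0.082], 0.62)]
scene handle [([0.538, -0.208, 0.135], 0.76)]
scene orange_tin []
scene tin_spare [([0.733, 0.113, -0.001], 0.9)]
scene vial [([0.393, 0.085, 0.001], 0.82)]
scene cream_pot [([0.718, 0.222, -0.003], 0.59), ([0.516, 0.249, 0.046], 0.36)]
top bottle [([0.483, 0.116, 0.005], 0.82)]
top bottle_cap [([0.485, 0.116, 0.098], 0.55)]
top cradle [([0.481, 0.254, 0.007], 0.61)]
top cradle_foot [([0.515, 0.256, 0.046], 0.74)]
top cradle_cap [([0.719, 0.218, -0.001], 0.54)]
top carousel_base [([0.538, -0.211, -0.002], 0.76)]
top pointer [([0.69, -0.248, 0.016], 0.61)]
top carousel []
top handle [([0.532, -0.204, 0.135], 0.91), ([0.584, -0.279, 0.084], 0.32)]
top orange_tin [([0.584, -0.279, 0.082], 0.78)]
top tin_spare [([0.735, 0.11, -0.004], 0.79)]
top vial [([0.398, 0.088, 0.0], 0.69)]
top cream_pot [([0.72, 0.219, 0.001], 0.76)]
1.4 [ 0.13917316 -0.53209944  0.21864925] [ 3.11591675e+00  4.00672286e-01 -1.22351647e-05] 1.0011695884274197 {'vfov': 66.00833741775993, 'cx': 323.77833799921046, 'cy': 196.03304221076655, 'tool_from_camera': array([[-3.58745201e-05,  9.69407638e-01,  2.45456372e-01,
         6.79568822e-02],
       [ 9.99999996e-01,  1.56491430e-05,  8.43494962e-05,
         1.32319795e-03],
       [ 7.79278640e-05,  2.45456374e-01, -9.69407635e-01,
        -1.65506785e-01],
       [ 0.00000000e+00,  0.00000000e+00,  0.00000000e+00,
         1.00000000e+00]])}
```

View pics/scene0.png

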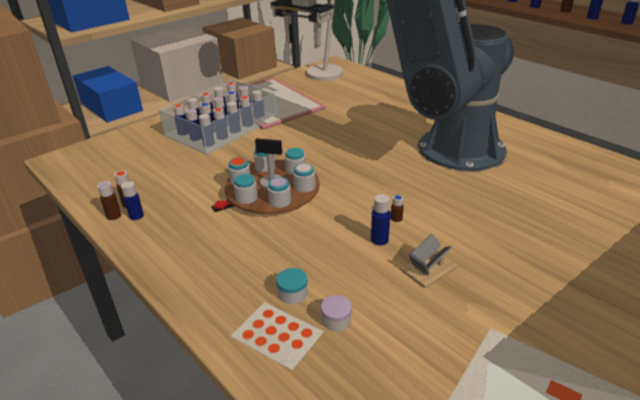

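View pics/top0.png

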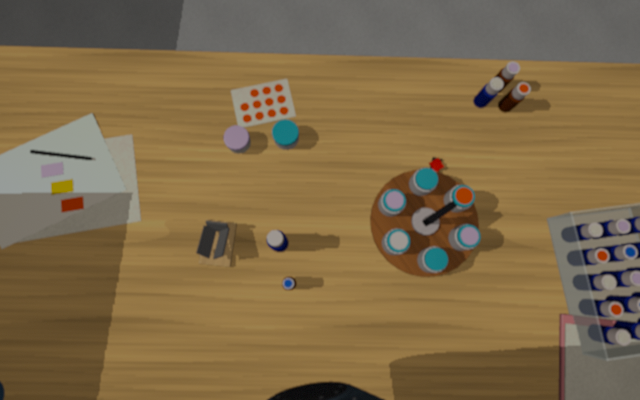

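The top view shows the cradle at about (215,243), the bottle at (277,240), the vial at (289,283), the orange tin at (462,196) and the pointer at (437,165). The cradle's heading isn't clear from here, so I'll look from above it with the wrist camera.

Call:
{"fn": "move_arm", "kwargs": {"moves": [[0.018, 0.045, 0.012, 0, 1], [0.018, 0.045, 0.012, 0, 1], [0.018, 0.045, 0.012, 0, 1], [0.018, 0.045, 0.012, 0, 1], [0.018, 0.045, 0.012, 0, 1], [0.018, 0.045, 0.012, 0, 1], [0.018, 0.045, 0.012, 0, 1], [0.018, 0.045, 0.012, 0, 1]]}}

```text
clock: 2.2
tool_pos: [0.2833, -0.1703, 0.3153]
eef_rot: [3.115, 0.399, 0.001]
wrist_force: [0.8, -0.3, 0.1]
width: 0.998
```

Call:
{"fn": "move_arm", "kwargs": {"moves": [[0.018, 0.045, 0, 0, 1], [0.018, 0.045, 0, 0, 1], [0.018, 0.045, 0, 0, 1], [0.018, 0.045, 0, 0, 1], [0.018, 0.045, 0, 0, 1], [0.018, 0.045, 0, 0, 1], [0.018, 0.045, 0, 0, 1], [0, 0, 0, 0, 1]]}}

```text
clock: 3.0
tool_pos: [0.41, 0.1469, 0.3142]
eef_rot: [-3.114, -0.408, 0.0]
wrist_force: [-0.5, -0.8, 0.4]
width: 0.998
```

```bash
python3 - <<'E'
from h import *
s=env.state(); print(s['clock'],s['tool_pos'],s['eef_rot'])
T=W('wrist'); im=env.snapshot('wrist'); cv2.imwrite('pics/w1.png',im)
for n in ['bottle','bottle_cap','cradle','cradle_foot','cradle_cap','vial']:
    r=env.tip_of('wrist',n); print(n,[(np.round(w(T,d['at']),4).tolist(),round(d['confidence'],2)) for d in r[:2]])
E
```

```text
3.0 [0.41000631 0.14693303 0.31424508] [-3.11419099e+00 -4.07848471e-01  3.27436488e-04]
bottle [([0.483, 0.1129, 0.0049], 0.6), ([0.482, 0.1158, 0.1018], 0.38)]
bottle_cap [([0.485, 0.1135, 0.0997], 0.9)]
cradle []
cradle_foot [([0.5158, 0.2457, 0.0448], 0.62), ([0.5339, -0.2025, -0.0022], 0.44)]
cradle_cap [([0.4202, 0.2606, 0.0792], 0.63), ([0.3933, 0.0891, -0.0015], 0.41)]
vial [([0.3946, 0.0865, -0.0012], 0.55)]
```

View pics/w1.png

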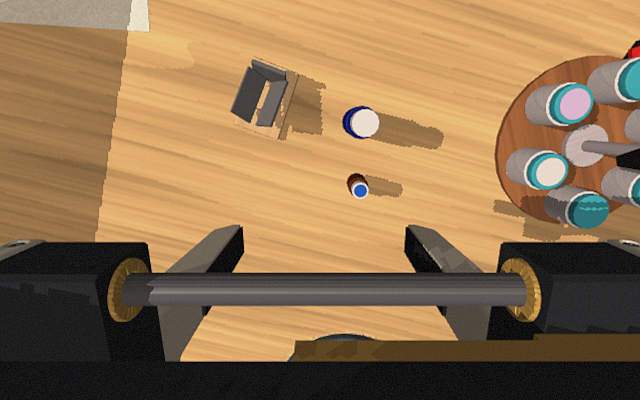

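The wrist view shows the cradle at (262,97). Its closed end (the stop) is at the top, (255,65), and the open raised end points to the bottom, so the raised end faces −x. The bottle is at (362,122). I'll rectify the cradle to measure its heading.

```bash
cat >> h.py <<'E'
def rect(cam,im,c,h,z,ppm=4):
    "metric view of plane z: up=+x, left=+y, ppm px per mm, half size h (mm)"
    p=env.camera_params(cam); f=200/np.tan(np.radians(p['vfov']/2)); Ti=np.linalg.inv(W(cam))
    n=int(2*h*ppm); g=(np.arange(n)-n/2)/ppm/1000
    X=c[0]-g[:,None]+0*g[None]; Y=c[1]-g[None]+0*g[:,None]
    P=np.stack([X,Y,0*X+z,0*X+1],-1)@Ti.T
    u=(p['cx']+f*P[...,0]/-P[...,2]).astype(np.float32); v=(p['cy']+f*P[...,1]/P[...,2]).astype(np.float32)
    return cv2.remap(im,u,v,cv2.INTER_CUBIC)
E
python3 - <<'E'
from h import *
print(list(env.camera_params('wrist')))
im=cv2.imread('pics/w1.png'); a=rect('wrist',im,(.48,.253),75,.008,ppm=4)
for i in range(0,600,40): cv2.line(a,(i,0),(i,6),(0,0,255),1); cv2.line(a,(0,i),(6,i),(0,0,255),1)
cv2.imwrite('pics/r1.png',a)
E
```

```text
['vfov', 'cx', 'cy', 'tool_from_camera']
```

View pics/r1.png

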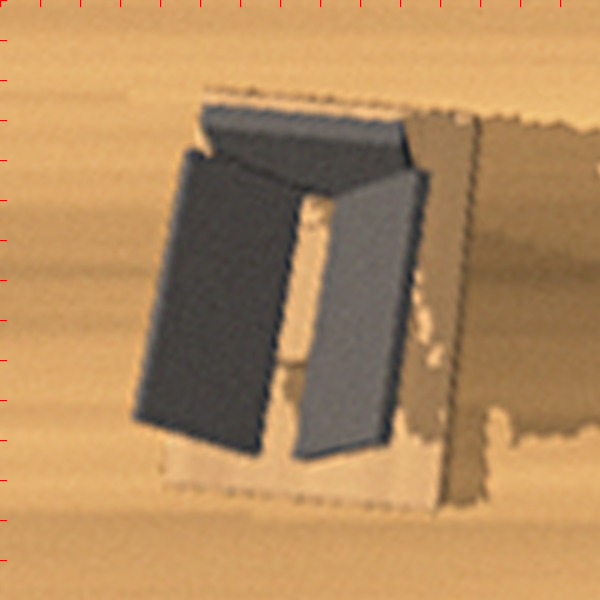

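The rectified view puts the plywood corners at about (205,90), (475,122), (437,507) and (163,485). That gives a heading of (−0.995, +0.10), cradle_foot ≈ (0.516, 0.2445) and cradle_cap ≈ (0.4205, 0.254). Next I go above the bottle with the jaws across that heading.

Call:
{"fn": "move_arm", "kwargs": {"moves": [[0.025, -0.011, -0.04, -0.12, 1], [0.025, -0.011, -0.04, -0.12, 1], [0.024, -0.0105, -0.04, -0.12, 1], [0, 0, -0.03, 0, 1], [0, 0, 0, 0, 1]]}}

```text
clock: 3.85
tool_pos: [0.4813, 0.1091, 0.1615]
eef_rot: [3.136, -0.166, -0.01]
wrist_force: [0.1, -1.0, 0.5]
width: 0.997
```

```bash
python3 - <<'E'
from h import *
s=env.state(); print(s['clock'],s['tool_pos'],s['joints'])
m=R.from_rotvec(s['eef_rot']).as_matrix(); print('yaw',np.arctan2(m[1,0],m[0,0]))
T=W('wrist'); im=env.snapshot('wrist'); cv2.imwrite('pics/w2.png',im)
for n in ['bottle','bottle_cap']:
    r=env.tip_of('wrist',n); print(n,[(np.round(w(T,d['at']),4).tolist(),round(d['confidence'],2)) for d in r[:2]])
a=rect('wrist',im,(.484,.1145),40,.116,ppm=8)
k=((a.min(2)>150)).astype(np.uint8); _,_,st,ce=cv2.connectedComponentsWithStats(k)
for q,c in zip(st[1:],ce[1:]):
    if q[4]>3000: print(q,c,'x',.484+(320-c[1])/8000,'y',.1145+(320-c[0])/8000)
E
```

```text
3.85 [0.48134741 0.10906159 0.1614804 ] [1.28454930e-01 3.24664385e-01 1.84826029e+00 6.47614525e-06
 9.75312356e-01 1.80532839e+00]
yaw -0.10608575518997716
bottle [([0.4844, 0.1159, 0.003], 0.73)]
bottle_cap [([0.4829, 0.1104, 0.0983], 0.7)]
[  168   187   253   258 49006] [292.51422275 316.91756111] x 0.4843853048606293 y 0.11793572215647065
```

Call:
{"fn": "move_arm", "kwargs": {"moves": [[0.001, 0.003, -0.03, 0, 1], [0, 0, -0.02, 0, 1], [0, 0, 0, 0, 1], [0, 0, 0, 0, 1]]}}

```text
clock: 4.4
tool_pos: [0.485, 0.1136, 0.1165]
eef_rot: [-3.137, 0.163, -0.004]
wrist_force: [-0.3, 0.1, -0.9]
width: 1.001
```

Call:
{"fn": "move_arm", "kwargs": {"moves": [[-0.001, 0.003, -0.025, 0, 1], [0, 0, 0, 0, 1], [0, 0, 0, 0, 1]]}}

```text
clock: 4.7
tool_pos: [0.4838, 0.1165, 0.0911]
eef_rot: [-3.137, 0.163, -0.002]
wrist_force: [0.3, -0.2, 1.1]
width: 1.002
```

Call:
{"fn": "move_arm", "kwargs": {"force": 10, "moves": [[0, 0, 0, 0, -1], [0, 0, 0, 0, -1], [0, 0, 0, 0, -1], [0, 0, 0, 0, -1], [0, 0, 0, 0, -1]]}}

```text
clock: 5.2
tool_pos: [0.4832, 0.1164, 0.0898]
eef_rot: [-3.137, 0.164, -0.0]
wrist_force: [0.1, 0.1, 0.3]
width: 0.62
```

Call:
{"fn": "move_arm", "kwargs": {"force": 10, "moves": [[0, 0, -0.003, 0, -1], [0, 0, 0, 0, -1], [0, 0, 0, 0, -1], [0, 0, 0, 0, -1], [0, 0, 0, 0, -1]]}}

```text
clock: 5.7
tool_pos: [0.4831, 0.1164, 0.0866]
eef_rot: [3.137, -0.164, -0.0]
wrist_force: [1.2, -0.9, -0.6]
width: 0.343
```

Call:
{"fn": "move_arm", "kwargs": {"force": 25, "moves": [[0, 0, 0.01, 0, -1], [0.02, 0, 0.005, 0, -1], [0.03, 0, 0, 0, -1], [0.03, 0, 0, 0, -1], [0.02, 0, 0, 0, -1], [0, 0, 0, 0, -1], [0, 0, -0.012, 0, -1], [0, 0, 0, 0, -1]]}}

```text
clock: 6.5
tool_pos: [0.5813, 0.1163, 0.088]
eef_rot: [3.137, -0.163, -0.005]
wrist_force: [0.3, -0.4, -1.7]
width: 0.339
```

Call:
{"fn": "move_arm", "kwargs": {"force": 8, "moves": [[0, 0, -0.003, 0, -1], [0, 0, 0, 0, -1]]}}

```text
clock: 6.7
tool_pos: [0.5828, 0.1165, 0.0866]
eef_rot: [-3.137, 0.163, 0.0]
wrist_force: [1.0, 0.5, -0.9]
width: 0.34
```

Call:
{"fn": "move_arm", "kwargs": {"force": 8, "moves": [[-0.0093, 0.0009, 0.0006, 0, -1], [-0.0093, 0.0009, 0.0004, 0, -1], [-0.0093, 0.0009, -0.0004, 0, -1], [-0.0093, 0.0009, -0.001, 0, -1], [-0.0091, 0.0009, -0.002, 0, -1], [-0.0091, 0.0009, -0.0026, 0, -1], [-0.0086, 0.0009, -0.0034, 0, -1], [-0.0086, 0.0009, -0.0042, 0, -1]]}}

```text
clock: 7.5
tool_pos: [0.5152, 0.124, 0.0787]
eef_rot: [-3.136, 0.163, -0.021]
wrist_force: [0.5, -6.1, 66.2]
width: 0.342
```

```bash
python3 - <<'E'
from h import *
im=env.snapshot('scene'); T=W('scene')
r=env.outline_of('scene','bottle')
for n in ['bottle','bottle_cap']:
    q=env.tip_of('scene',n); print(n,[(np.round(w(T,d['at']),3).tolist(),round(d['confidence'],2)) for d in q[:2]])
cv2.imwrite('pics/s2.png',cv2.resize(im[120:320,250:490],None,fx=3,fy=3,interpolation=cv2.INTER_CUBIC))
s=env.state(); print(s['tool_pos'],s['wrist_force'])
E
```

```text
bottle [([0.538, 0.121, 0.001], 0.97), ([0.533, -0.205, -0.001], 0.5)]
bottle_cap [([0.513, 0.122, 0.101], 0.81)]
[0.51491585 0.12394056 0.07894727] [-1.37924344 -3.59058691 41.58062619]
```

View pics/s2.png

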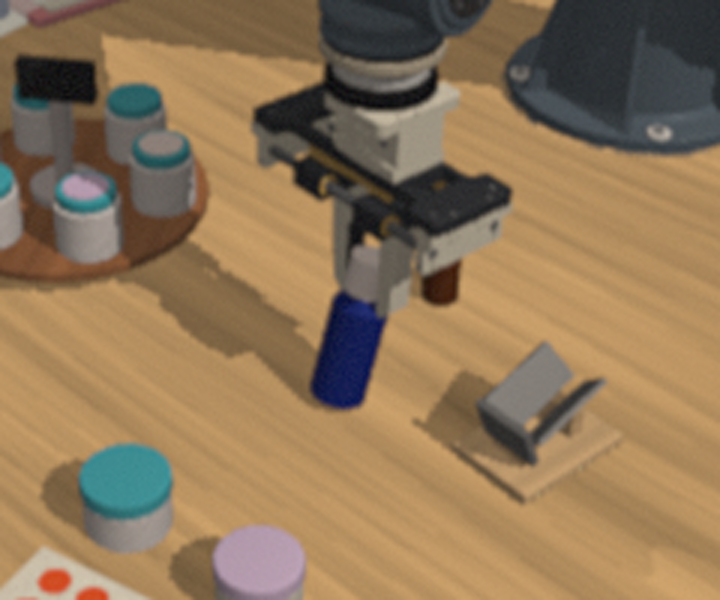

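The bottle is tilted only about 15–20° (it runs from (365,265) to (340,395)), and I'm pressing too hard. I'll relieve the force and look.

Call:
{"fn": "move_arm", "kwargs": {"force": 8, "moves": [[0, 0, 0.006, 0, -1], [0, 0, 0.004, 0, -1], [0, 0, 0, 0, -1]]}}

```text
clock: 8.0
tool_pos: [0.5102, 0.1237, 0.0842]
eef_rot: [-3.137, 0.163, 0.0]
wrist_force: [-0.3, -0.1, -1.2]
width: 0.344
```

```bash
cat >> h.py <<'E'
def look(name):
    s=env.state(); print(s['clock'],np.round(s['tool_pos'],4),np.round(s['wrist_force'],1),s['width'])
    for c in ['scene','top']:
        im=env.snapshot(c); T=W(c)
        p=[max(env.tip_of(c,n),key=lambda d:d['confidence'],default=None) for n in ['bottle','bottle_cap']]
        p=[None if d is None else w(T,d['at']) for d in p]; print(c,[np.round(q,3) if q is not None else None for q in p])
        if p[0] is not None and p[1] is not None: d=p[1]-p[0]; print(' tilt',np.degrees(np.arctan2(np.hypot(d[0],d[1]),d[2])),np.linalg.norm(d))
        cv2.imwrite(f'pics/{name}_{c}.png',im)
E
python3 -c "
from h import *
look('a')"
```

```text
8.0 [0.5102 0.1237 0.0842] [-0.3 -0.1 -1.2] 0.3441554858869363
scene [array([0.535, 0.119, 0.002]), array([0.508, 0.119, 0.105])]
 tilt 14.619849587397068 0.10685827062048134
top [array([ 0.689, -0.25 ,  0.014]), array([ 0.541, -0.212, -0.   ])]
 tilt 95.48570269751922 0.15382971104438828
```

Call:
{"fn": "move_arm", "kwargs": {"force": 8, "moves": [[0.01, 0, 0.006, 0, -1], [0.025, 0, 0, 0, -1], [0.025, 0, 0, 0, -1], [0.01, 0, 0, 0, -1], [0, 0, -0.004, 0, -1], [0, 0, -0.004, 0, -1], [0, 0, 0, 0, -1]]}}

```text
clock: 9.0
tool_pos: [0.5792, 0.1236, 0.0811]
eef_rot: [3.137, -0.163, -0.003]
wrist_force: [-0.6, -1.2, -1.8]
width: 0.34
```

```bash
python3 -c "
from h import *
look('b')"
```

```text
9.0 [0.5792 0.1236 0.0811] [-0.6 -1.2 -1.8] 0.3397855445134972
scene [array([ 0.602,  0.121, -0.003]), array([0.58 , 0.121, 0.106])]
 tilt 11.707378558496721 0.11093768521111294
top [None, None]
```

Call:
{"fn": "move_arm", "kwargs": {"force": 5, "moves": [[0, 0, -0.0015, 0, -1], [0, 0, 0, 0, -1]]}}

```text
clock: 9.5
tool_pos: [0.5807, 0.1237, 0.0807]
eef_rot: [-3.137, 0.164, -0.001]
wrist_force: [-0.0, -0.6, 0.9]
width: 0.344
```

Call:
{"fn": "move_arm", "kwargs": {"force": 5, "moves": [[-0.006, 0.0006, -0.001, 0, -1], [-0.006, 0.0006, -0.001, 0, -1], [-0.006, 0.0006, -0.001, 0, -1], [-0.006, 0.0006, -0.0015, 0, -1]]}}

```text
clock: 9.9
tool_pos: [0.5563, 0.126, 0.0763]
eef_rot: [-3.137, 0.164, -0.001]
wrist_force: [0.6, -0.4, 2.7]
width: 0.34
```

```bash
python3 -c "
from h import *
look('c')"
```

```text
9.9 [0.5563 0.126  0.0763] [ 0.6 -0.4  2.7] 0.34045475299980177
scene [array([0.601, 0.121, 0.004]), array([0.552, 0.124, 0.096])]
 tilt 27.734409223053618 0.10441522877435075
top [None, None]
```

Call:
{"fn": "move_arm", "kwargs": {"force": 5, "moves": [[-0.0081, 0.0008, -0.0028, 0, -1], [-0.0081, 0.0008, -0.0034, 0, -1], [-0.0074, 0.0007, -0.0041, 0, -1], [-0.0074, 0.0007, -0.0048, 0, -1], [-0.0066, 0.0007, -0.0053, 0, -1], [-0.0066, 0.0007, -0.006, 0, -1], [0, 0, 0, 0, -1]]}}

```text
clock: 10.9
tool_pos: [0.5109, 0.1305, 0.0486]
eef_rot: [3.137, -0.163, -0.003]
wrist_force: [-1.0, -0.3, 0.6]
width: 0.343
```

```bash
python3 -c "
from h import *
look('d')"
```

```text
10.9 [0.5109 0.1305 0.0486] [-1.  -0.3  0.6] 0.34316469602736926
scene [array([0.593, 0.123, 0.013]), array([0.508, 0.129, 0.068])]
 tilt 57.38612142151617 0.10228514066080197
top [array([ 0.537, -0.207,  0.001]), None]
```

Call:
{"fn": "move_arm", "kwargs": {"force": 5, "moves": [[-0.0055, 0.0006, -0.0063, 0, -1], [-0.005, 0.0005, -0.0068, 0, -1], [-0.002, 0.0002, -0.0028, 0, -1], [0, 0, 0, 0, -1]]}}

```text
clock: 11.6
tool_pos: [0.4991, 0.1317, 0.0331]
eef_rot: [3.137, -0.163, -0.002]
wrist_force: [-1.4, 0.3, -0.5]
width: 0.342
```

Call:
{"fn": "move_arm", "kwargs": {"force": 40, "moves": [[0, 0, 0, 0, -1], [0, 0, 0, 0, -1], [0, 0, 0.02, 0, -1], [0, 0, 0.03, 0, -1], [0, 0, 0.03, 0, -1], [0, 0, 0.02, 0, -1], [0, 0, 0, 0, -1]]}}

```text
clock: 12.3
tool_pos: [0.5014, 0.132, 0.1363]
eef_rot: [-3.136, 0.164, -0.008]
wrist_force: [-0.2, 0.3, -1.5]
width: 0.332
```

```bash
python3 -c "
from h import *
look('e')
im=cv2.imread('pics/e_scene.png')
cv2.imwrite('pics/e1.png',cv2.resize(im[120:320,250:490],None,fx=3,fy=3,interpolation=cv2.INTER_CUBIC))"
```

```text
12.3 [0.5014 0.132  0.1363] [-0.2  0.3 -1.5] 0.3324199852004953
scene [array([0.593, 0.122, 0.115]), array([0.498, 0.134, 0.156])]
 tilt 66.98577523817204 0.10377571970359933
top [None, None]
```

View pics/e1.png

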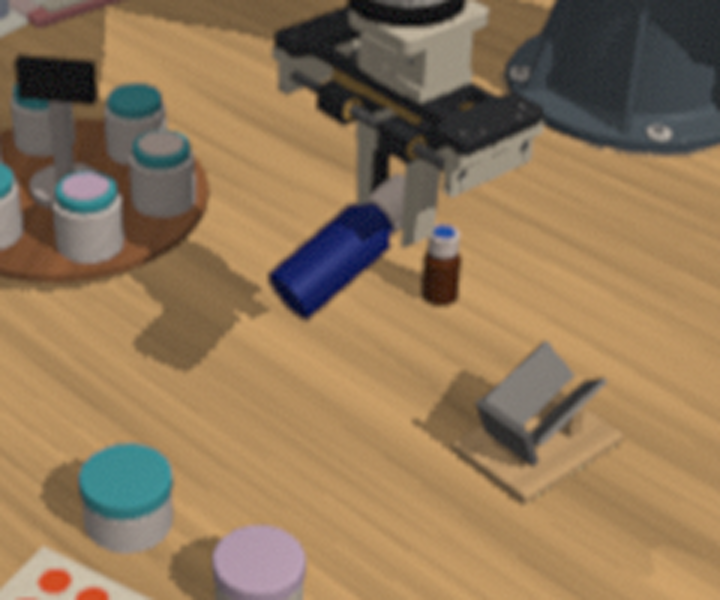

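The bottle is now held about 68° from vertical (foot at (295,295), cap at (400,195)) and the vial hasn't moved. Carrying it above the cradle.

Call:
{"fn": "move_arm", "kwargs": {"moves": [[-0.015, 0.023, 0, 0, -1], [-0.017, 0.026, 0, 0, -1], [-0.017, 0.026, 0, 0, -1], [-0.017, 0.026, 0, 0, -1], [-0.014, 0.021, -0.006, 0, -1], [0, 0, -0.01, 0, -1], [0, 0, 0, 0, -1]]}}

```text
clock: 13.3
tool_pos: [0.4191, 0.2534, 0.1161]
eef_rot: [3.136, -0.162, -0.004]
wrist_force: [0.4, 0.2, -1.4]
width: 0.336
```

```bash
python3 -c "
from h import *
look('f')
im=env.snapshot('wrist'); cv2.imwrite('pics/f_w.png',im)
T=W('wrist')
for n in ['bottle','bottle_cap','cradle_foot','cradle_cap']: print(n,[(np.round(w(T,d['at']),3),d['confidence']) for d in env.tip_of('wrist',n)[:1]])
a=cv2.imread('pics/f_scene.png')[200:300,370:490]; b=cv2.imread('pics/f_top.png')[190:290,170:270]
cv2.imwrite('pics/f1.png',np.hstack([cv2.resize(a,None,fx=4,fy=4,interpolation=2),cv2.resize(im,(320,400))]))"
```

```text
13.3 [0.4191 0.2534 0.1161] [ 0.4  0.2 -1.4] 0.3355118853266941
scene [array([0.51 , 0.244, 0.095]), array([0.416, 0.251, 0.138])]
 tilt 65.39830331912701 0.1036834123666848
top [array([0.515, 0.242, 0.106]), None]
bottle [(array([0.519, 0.241, 0.105]), 0.78)]
bottle_cap [(array([0.421, 0.251, 0.138]), 0.56)]
cradle_foot []
cradle_cap []
```

View pics/f1.png

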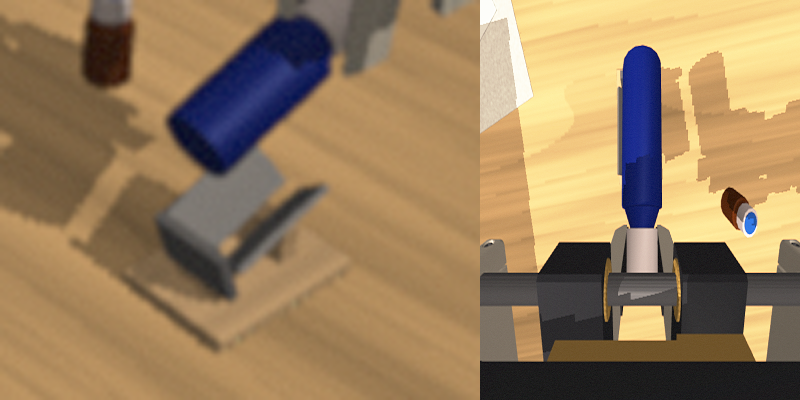

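Over the cradle, the foot is above the end stop and the bottle is aligned (scene crop (200,140), cradle below it). I'll lower it 5 mm up-slope of its seat, then slide it down.

Call:
{"fn": "move_arm", "kwargs": {"moves": [[-0.005, 0.001, -0.015, 0, -1], [0, 0, -0.015, 0, -1], [0, 0, -0.01, 0, -1], [0, 0, -0.005, 0, -1], [0, 0, 0, 0, -1]]}}

```text
clock: 14.35
tool_pos: [0.4148, 0.2546, 0.0724]
eef_rot: [3.137, -0.164, -0.001]
wrist_force: [0.5, 0.1, -1.3]
width: 0.335
```

Call:
{"fn": "move_arm", "kwargs": {"moves": [[0, 0, -0.003, 0, -1], [0, 0, 0, 0, -1]]}}

```text
clock: 14.55
tool_pos: [0.415, 0.2547, 0.0699]
eef_rot: [-3.137, 0.164, -0.001]
wrist_force: [-0.4, 0.8, -1.1]
width: 0.334
```

Call:
{"fn": "move_arm", "kwargs": {"moves": [[0, 0, -0.003, 0, -1], [0, 0, 0, 0, -1]]}}

```text
clock: 14.75
tool_pos: [0.4152, 0.2549, 0.0668]
eef_rot: [-3.137, 0.163, -0.001]
wrist_force: [0.9, 0.6, -0.2]
width: 0.335
```

Call:
{"fn": "move_arm", "kwargs": {"moves": [[0, 0, -0.002, 0, -1], [0, 0, 0, 0, -1]]}}

```text
clock: 14.95
tool_pos: [0.4154, 0.2552, 0.0651]
eef_rot: [-3.136, 0.163, -0.002]
wrist_force: [-0.2, 2.5, 5.9]
width: 0.333
```

Call:
{"fn": "move_arm", "kwargs": {"moves": [[0, 0, -0.0015, 0, -1], [0, 0, 0, 0, -1]]}}

```text
clock: 15.15
tool_pos: [0.4157, 0.2555, 0.0639]
eef_rot: [-3.136, 0.163, -0.003]
wrist_force: [-1.4, 4.2, 8.2]
width: 0.337
```

```bash
python3 -c "
from h import *
look('g')"
```

```text
15.15 [0.4157 0.2555 0.0639] [-1.4  4.2  8.2] 0.33737611778560833
scene [array([0.507, 0.246, 0.049]), array([0.414, 0.256, 0.087])]
 tilt 67.90445018430151 0.10159311000259821
top [array([0.514, 0.245, 0.061]), None]
```

Call:
{"fn": "move_arm", "kwargs": {"force": 10, "moves": [[0, 0.002, 0, 0, -1], [0, 0, 0, 0, -1], [0.002, -0.0002, -0.0007, 0, -1], [0.002, -0.0002, -0.0007, 0, -1], [0, 0, 0, 0, -1]]}}

```text
clock: 15.95
tool_pos: [0.4192, 0.2562, 0.0617]
eef_rot: [3.137, -0.164, 0.0]
wrist_force: [1.2, 1.1, -0.4]
width: 0.344
```

Call:
{"fn": "move_arm", "kwargs": {"force": 10, "moves": [[0.002, -0.0002, -0.0007, 0, -1], [0.002, -0.0002, -0.0007, 0, -1], [0, 0, 0, 0, -1]]}}

```text
clock: 16.25
tool_pos: [0.4215, 0.256, 0.0604]
eef_rot: [3.137, -0.164, -0.005]
wrist_force: [-9.4, 4.7, 7.5]
width: 0.341
```

Call:
{"fn": "move_arm", "kwargs": {"force": 4, "moves": [[0, 0.001, 0, 0, -1], [0, 0, 0, 0, -1]]}}

```text
clock: 16.45
tool_pos: [0.422, 0.2567, 0.0602]
eef_rot: [3.137, -0.164, -0.003]
wrist_force: [-6.6, 0.3, 2.9]
width: 0.341
```

Call:
{"fn": "move_arm", "kwargs": {"force": 4, "moves": [[0, 0, 0, 0, -0.2], [0, 0, 0, 0, 0.1], [0, 0, 0, 0, 0.3], [0, 0, 0, 0, 0.3], [0, 0, 0, 0, 0.3]]}}

```text
clock: 16.95
tool_pos: [0.423, 0.2569, 0.0604]
eef_rot: [-3.137, 0.164, -0.0]
wrist_force: [0.2, -0.3, -0.5]
width: 0.644
```

```bash
python3 -c "
from h import *
look('i')
im=cv2.imread('pics/i_scene.png')
w_=env.snapshot('wrist')
cv2.imwrite('pics/i1.png',np.hstack([cv2.resize(im[190:290,370:490],None,fx=4,fy=4,interpolation=2),cv2.resize(w_,(320,400))]))"
```

```text
16.95 [0.423  0.2569 0.0604] [ 0.2 -0.3 -0.5] 0.64371636319787
scene [array([0.512, 0.252, 0.042]), array([0.417, 0.259, 0.081])]
 tilt 67.46201808985218 0.10333818268191124
top [array([0.514, 0.254, 0.051]), None]
```

View pics/i1.png

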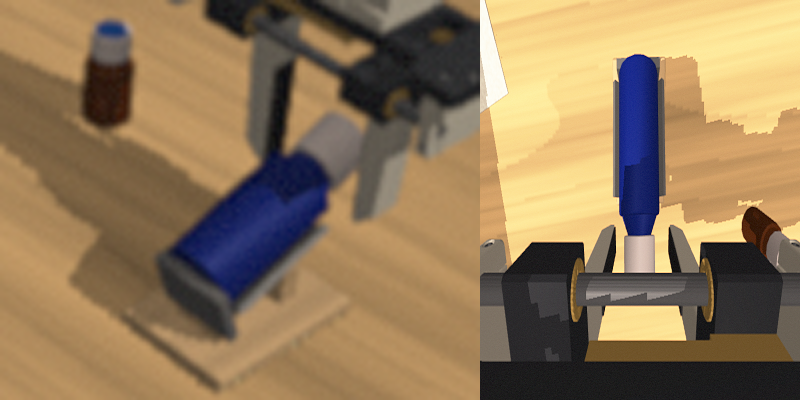

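The bottle lies in the trough with its foot against the stop (around (195,290)) and cap at the raised end (335,140), and the fingers are clear. Lifting and going over the carousel handle.

Call:
{"fn": "move_arm", "kwargs": {"force": 30, "moves": [[0, 0, 0.02, 0, 0.5], [0, 0, 0.04, 0, 1], [0, 0, 0.045, 0, 1], [0, 0, 0.045, 0, 1], [0.011, -0.046, 0, -0.144, 1], [0.011, -0.046, 0, -0.144, 1], [0.011, -0.046, 0, -0.144, 1], [0.011, -0.046, 0, -0.144, 1]]}}

```text
clock: 18.1
tool_pos: [0.467, 0.0712, 0.2107]
eef_rot: [-2.958, 1.056, -0.001]
wrist_force: [1.3, -0.2, -0.4]
width: 0.998
```

Call:
{"fn": "move_arm", "kwargs": {"moves": [[0.011, -0.046, 0, -0.144, 1], [0.011, -0.046, 0, -0.144, 1], [0.011, -0.046, 0, 0, 1], [0.011, -0.046, 0, 0, 1], [0.011, -0.046, 0, 0, 1], [0.011, -0.046, 0, 0, 1], [0, 0, 0, 0, 1], [0, 0, 0, 0, 1]]}}

```text
clock: 18.9
tool_pos: [0.5326, -0.2036, 0.21]
eef_rot: [-2.779, 1.464, 0.001]
wrist_force: [-0.3, 0.2, -1.0]
width: 1.004
```

```bash
cat > car.py <<'E'
from h import *
s=env.state(); print(s['clock'],np.round(s['tool_pos'],4),np.round(s['wrist_force'],1),s['width'],'q6',s['joints'][5])
m=R.from_rotvec(s['eef_rot']).as_matrix(); print('yaw deg',np.degrees(np.arctan2(m[1,0],m[0,0])))
best={}
for c in ['scene','top','wrist']:
    T=W(c); cv2.imwrite(f'pics/car_{c}.png',env.snapshot(c))
    for n in ['carousel_base','handle','pointer','orange_tin','carousel','bottle','bottle_cap']:
        for d in env.tip_of(c,n)[:1]:
            print(c,n,np.round(w(T,d['at']),4),round(d['confidence'],2))
E
python3 car.py
```

```text
18.9 [ 0.5326 -0.2036  0.21  ] [-0.3  0.2 -1. ] 1.0037682605864084 q6 2.093706844149104
yaw deg -55.567942585531334
scene carousel_base [ 0.5322 -0.2074 -0.003 ] 0.95
scene handle [ 0.5335 -0.2074  0.1332] 0.67
scene pointer [ 0.6931 -0.2431  0.0135] 0.57
scene orange_tin [ 0.5813 -0.2817  0.081 ] 0.6
scene carousel [ 0.5351 -0.2064 -0.0046] 0.77
scene bottle [0.5135 0.2532 0.041 ] 0.84
scene bottle_cap [0.415  0.2587 0.0804] 0.81
top carousel_base [ 0.5373 -0.209  -0.0006] 0.67
top handle [ 0.5308 -0.2064  0.1374] 0.82
top orange_tin [7.186e-01 2.193e-01 1.000e-04] 0.2
top carousel [ 0.5374 -0.2072  0.001 ] 0.88
top bottle [0.5153 0.2523 0.0519] 0.81
top bottle_cap [0.4211 0.2613 0.0782] 0.91
wrist carousel_base [ 0.5361 -0.2124 -0.0027] 0.96
wrist handle [ 0.5375 -0.2116  0.1362] 0.6
wrist pointer [ 0.6896 -0.2496  0.0133] 0.84
wrist orange_tin [ 0.5823 -0.2777  0.0828] 0.56
wrist carousel [ 0.5363 -0.2021 -0.0022] 0.58
```

Call:
{"fn": "move_arm", "kwargs": {"moves": [[0.003, -0.004, -0.03, 0, 1], [0, 0, -0.03, 0, 1], [0, 0, -0.02, 0, 0.6], [0, 0, -0.011, 0, 0.2], [0, 0, 0, 0, -0.2], [0, 0, 0, 0, -0.5], [0, 0, 0, 0, -1], [0, 0, 0, 0, -1]]}}

```text
clock: 20.9
tool_pos: [0.5363, -0.2073, 0.1204]
eef_rot: [-2.781, 1.462, -0.003]
wrist_force: [-0.1, -1.0, -0.7]
width: 0.535
```

Call:
{"fn": "move_arm", "kwargs": {"moves": [[0, 0, 0, 0, -1], [0, 0, 0, 0, -1], [0, 0, 0, 0, -1], [0, 0, 0, 0, -1]]}}

```text
clock: 21.3
tool_pos: [0.5359, -0.2071, 0.1195]
eef_rot: [2.781, -1.462, 0.0]
wrist_force: [-0.6, -1.0, 0.1]
width: 0.19
```

Call:
{"fn": "move_arm", "kwargs": {"moves": [[0, 0, 0, 0, -1], [0, 0, 0, 0, -1], [0, 0, 0, 0, -1]]}}

```text
clock: 21.6
tool_pos: [0.5351, -0.2076, 0.1194]
eef_rot: [2.78, -1.461, -0.002]
wrist_force: [-5.8, -3.2, 2.9]
width: 0.152
```

```bash
python3 - <<'E'
from h import *
s=env.state(); m=R.from_rotvec(s['eef_rot']).as_matrix(); print(s['tool_pos'],s['wrist_force'],s['ft_torque'],s['width'],'yaw',np.degrees(np.arctan2(m[1,0],m[0,0])))
im=cv2.imread('pics/car_top.png'); iw=cv2.imread('pics/car_wrist.png')
# red pointer and orange-dot centroids (top view), on their planes
p=env.camera_params('top');f=200/np.tan(np.radians(p['vfov']/2));T=W('top')
def px2w(u,v,z):
    d=T[:3,:3]@np.array([(u-p['cx'])/f,-(v-p['cy'])/f,-1]);o=T[:3,3];return o+d*(z-o[2])/d[2]
im0=cv2.imread('pics/top0.png');hsv=cv2.cvtColor(im0,cv2.COLOR_BGR2HSV)
k=(((hsv[...,0]<12)|(hsv[...,0]>170))&(hsv[...,1]>170)&(hsv[...,2]>120)).astype(np.uint8); k[:,:365]=0;k[:,490:]=0;k[:140]=0;k[290:]=0
n,l,st,ce=cv2.connectedComponentsWithStats(k)
a=np.array([.5357,-.2073])
for q,c in zip(st[1:],ce[1:]):
    if q[4]>8:
        for z in (.014,.085): d=px2w(*c,z)[:2]; e=d-a; print(q,np.round(c,1),z,np.round(d,4),np.linalg.norm(e),np.degrees(np.arctan2(e[1],e[0])))
E
```

```text
[ 0.53510529 -0.2075561   0.1194185 ] [-5.8054785  -3.15163322  2.92691396] [-0.42526488  0.73755666  0.05675609] 0.15199239045658092 yaw -55.46658896026218
[429 158  15  14 122] [436.4 164.3] 0.014 [ 0.6728 -0.2437] 0.14186456473926184 -14.866452339176872
[429 158  15  14 122] [436.4 164.3] 0.085 [ 0.6518 -0.2223] 0.11701357805057433 -7.342161137828026
[456 188  16  15 183] [463.8 195.2] 0.014 [ 0.6007 -0.3047] 0.11714121186671693 -56.29279695168621
[456 188  16  15 183] [463.8 195.2] 0.085 [ 0.5852 -0.2786] 0.0868009929451721 -55.241276931442876
```

Call:
{"fn": "move_arm", "kwargs": {"force": 40, "moves": [[0, 0, 0, 0.04, -1], [0, 0, 0, 0.09, -1], [0, 0, 0, 0.11, -1], [0, 0, 0, 0.12, -1], [0, 0, 0, 0.12, -1], [0, 0, 0, 0.11, -1], [0, 0, 0, 0.08, -1], [0, 0, 0, 0.045, -1]]}}

```text
clock: 22.4
tool_pos: [0.5351, -0.2077, 0.1194]
eef_rot: [3.116, -0.392, -0.002]
wrist_force: [-6.6, -3.1, 2.7]
width: 0.147
```

Call:
{"fn": "move_arm", "kwargs": {"moves": [[0, 0, 0, 0, -1], [0, 0, 0, 0, -1], [0, 0, 0, 0, -1]]}}

```text
clock: 22.7
tool_pos: [0.535, -0.2077, 0.1194]
eef_rot: [3.116, -0.396, -0.003]
wrist_force: [-6.1, -4.1, 2.7]
width: 0.146
```

```bash
python3 car.py; python3 -c "
from h import *
cv2.imwrite('pics/fin.png',np.hstack([cv2.resize(cv2.imread('pics/car_scene.png')[120:300,190:470],(622,400),interpolation=2),cv2.imread('pics/car_top.png')[100:300,350:440].repeat(2,0).repeat(2,1)[:, :178]]))"
```

```text
22.7 [ 0.535  -0.2077  0.1194] [-6.1 -4.1  2.7] 0.14604735116596554 q6 1.3741352794720039
yaw deg -14.49899991580539
scene carousel_base [ 0.5336 -0.2069 -0.0032] 0.64
scene handle [ 0.5352 -0.205   0.1348] 0.58
scene pointer [ 0.6922 -0.2475  0.0115] 0.84
scene orange_tin [ 0.6165 -0.2308  0.0796] 0.66
scene carousel [ 0.5353 -0.2092 -0.0044] 0.75
scene bottle [0.5121 0.2513 0.0394] 0.96
scene bottle_cap [0.4143 0.2608 0.0815] 0.82
top handle [ 0.5327 -0.2073  0.1352] 0.59
top pointer [ 0.6918 -0.251   0.0155] 0.56
top orange_tin [ 0.62   -0.2297  0.0834] 0.72
top carousel [ 5.366e-01 -2.072e-01  5.000e-04] 0.96
top bottle [0.517  0.2484 0.0472] 0.94
top bottle_cap [0.4201 0.2633 0.0796] 0.77
wrist carousel_base [ 0.535  -0.2108 -0.0035] 0.67
wrist handle [ 0.535  -0.2112  0.1356] 0.56
wrist orange_tin [ 0.6195 -0.2308  0.0878] 0.7
wrist carousel [ 5.363e-01 -2.022e-01 -4.000e-04] 0.59
```

View pics/fin.png

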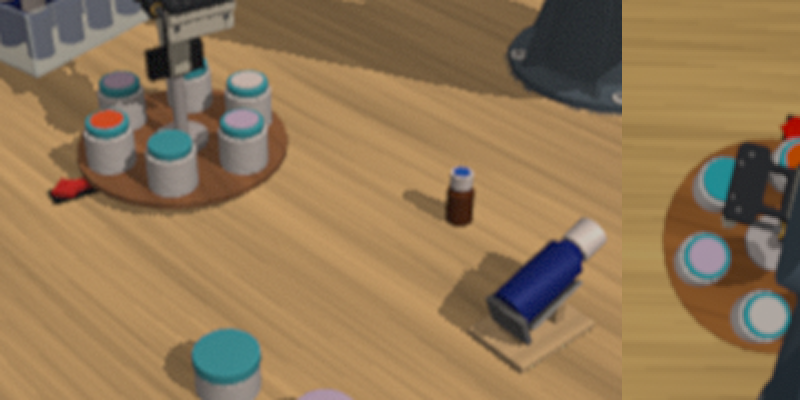

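View pics/car_wrist.png

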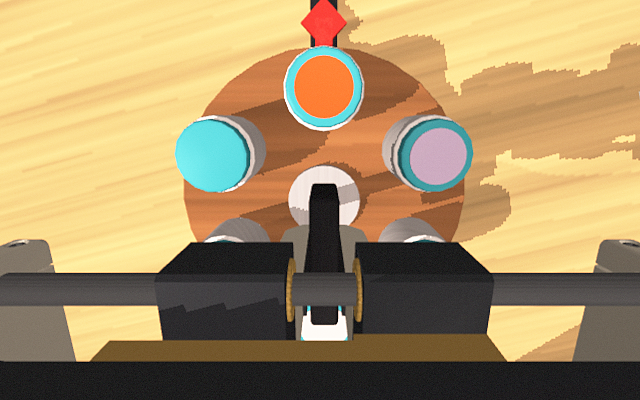

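The orange lid (324,87), pointer (324,22) and handle (324,205) are in line, and the bottle is still seated in the cradle. I'll tighten the hold and hand in.

Call:
{"fn": "move_arm", "kwargs": {"force": 55, "moves": [[0, 0, 0, 0, -1], [0, 0, 0, 0, -1], [0, 0, 0, 0, -1]]}}

```text
clock: 24.2
tool_pos: [0.5351, -0.2077, 0.1194]
eef_rot: [3.116, -0.396, -0.003]
wrist_force: [-6.4, -4.6, 2.2]
width: 0.147
```

```bash
python3 - <<'E'
from h import *
s=env.state(); m=R.from_rotvec(s['eef_rot']).as_matrix(); print(s['clock'],s['wrist_force'],s['width'],np.degrees(np.arctan2(m[1,0],m[0,0])))
T=W('scene'); env.snapshot('scene')
for n in ['vial','tin_spare','cream_pot']: print(n,[np.round(w(T,d['at']),3) for d in env.tip_of('scene',n)[:1]])
print(env.hand_in())
E
```

```text
24.2 [-6.36644131 -4.55563993  2.2448414 ] 0.14686903111164193 -14.499183695896557
vial [array([0.398, 0.089, 0.002])]
tin_spare [array([ 0.731,  0.112, -0.003])]
cream_pot [array([ 0.716,  0.224, -0.007])]
the job is handed in; nothing more can be done
None
```

The bottle is lying in the cradle, and the carousel is turned so the orange-dot tin is at the red pointer. The gripper is still holding the carousel. I handed the job in at about 24 s.

- **Bottle:** I tipped it over on the bench, set it in the trough, slid it down until it touched the end stop, and let go. The last pictures show its foot at the stop and its cap at the raised end. The measured foot and cap positions agree with the seated ones to within about 4–9 mm, and the position detection itself is good to about 4 mm.
- **Carousel:** The handle is gripped at 55 N, with the tool at −14.5°. My two estimates of the pointer's direction were −14.1° and −14.9°. In the wrist camera, the orange lid, pointer and handle line up.
- **Other items:** The vial, spare tin and cream pot read within about 5 mm of where they started, which is about the detection error.
- **One slip:** My first try at tipping the bottle pressed it down too hard. The wrist force reached about 66 N, against the 120 N limit, and the foot slid a little. I eased off and did it again with a lighter grip.

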